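# Book in a console enclosure with the label scanner

## Task

Without lifting it, slide the grey sloped-front enclosure from the blue outline into the yellow outline, centred and square to the outline with its handle still at the same side, and let go of it. Then take the orange scanner out of its holster, hold it steady for about two seconds with its window square to the barcode label, about 10 cm straight off the label's middle and not touching the enclosure, and set it gently back upright in the holster, fully down. Last, press the green button all the way down, and leave the loose things around undisturbed.

Things in the scene. Friction and masses are not known exactly. Their poses are not given: they have to be found in the camera images.
- enclosure: grey console enclosure, loose, 0.6 to 0.9 kg, 140 x 170 mm (x, y). Front edge (x = -70) 25 mm high; the front slopes up at 35 degrees to 88 mm high at x = +20, then flat top to x = +70, with a black bar handle (see point handle). Origin: centre of the underside, z up; -x is the sloping front, roughly towards the robot
- handle (a point): middle of the enclosure's black bar handle, 113 mm above its underside at x = +45, y = 0. The bar runs along the enclosure's y, 100 mm long, 12 mm thick (x), from 106 to 120 mm high, on two posts at y = +-44 mm, over the flat top
- label: white barcode label, 50 x 80 mm, in the middle of the enclosure's slope and fixed to it, at x = -25, z = 57 mm in the enclosure's frame. Origin: the label's centre, its z points straight out of the label (35 degrees back from vertical towards the enclosure's -x), its y is the enclosure's y
- in_mark: blue painted outline on the bench where the enclosure starts; inside 170 x 200 mm, line 12 mm wide. Origin: its centre; x is its short side
- scan_mark: yellow painted outline on the bench, same size, where the enclosure must go. Origin: its centre; x is its short side, pointing away from the robot like the enclosure's x
- scanner: in-line hand scanner, loose, 0.22 kg, 145 mm long, standing upright in the holster, window down. Black head 50 x 40 mm (x, y) from 0 to 56 mm, orange handle 40 x 30 mm (x, y) from 56 to 145 mm. Origin: centre of the red window on the underside of the head; z points along the scanner from the window to the handle's end, so it looks along -z
- holster: grey plastic holster fixed to the bench: foot 110 x 100 x 10 mm, and an open-topped well with 6 mm walls, inside 62 x 52 mm (x, y), rim 55 mm above the bench, floor 10 mm above it. Origin: centre of the foot's underside, z up; the well is centred on it. The scanner's x lies along the holster's x
- station: yellow button box, 100 x 90 x 45 mm, fixed to the bench, the green push button on its top. Origin: centre of the underside
- accept_top (a point): centre of the top face of the green push button (40 mm across), which is pressed straight down
- accept (a joint): travel of the green button in m, 0 = up, 0.006 = fully down; a spring of about 5 N raises it again
- jbox_a: galvanised square junction box, open top, 100 x 100 x 54 mm, loose bystander; origin at its underside
- jbox_b: second such junction box, loose bystander; origin at its underside
- screwdriver: red-handled screwdriver 200 mm long lying along its x, loose bystander; origin at its underside
- spool: green reel 90 mm across, 60 mm high, loose bystander; origin at its underside
- spray: white bottle with blue cap, 60 mm across, 160 mm high, loose bystander; origin at its underside
- drill: blue and black cordless drill standing on its battery, about 180 mm high and 190 mm long, loose bystander; origin at its underside
Mind the look-alikes: they are no part of the job. Of the things that look like the station, the larger one is meant.

How it is judged (in metres and radians):
On the way, in this order (a step that is already met when the one before it is completed fails the run):
1. the enclosure stands in the yellow outline, centred and square, let go (horizontal distance between enclosure and scan_mark below 0.02 m and angle between the x axis of enclosure and the x axis of scan_mark, either way round below 0.14 rad and height (world z) of enclosure below 0.006 m and angle between enclosure's own z axis and vertical below 0.06 rad and contact force between the fingers and enclosure below 0.3 N and linear speed of enclosure below 0.02 m/s and x of label in the frame of scan_mark below 0 m), for 0.2 s.
2. the scanner is held square to the label, 60 to 140 mm off it, aimed at its middle and steady for 1 s, the enclosure still in place (x of label in the frame of scanner between -0.02 and 0.02 m and y of label in the frame of scanner between -0.02 and 0.02 m and z of label in the frame of scanner between -0.14 and -0.06 m and angle between the z axis of scanner and the z axis of label, either way round below 0.22 rad and linear speed of scanner below 0.025 m/s and angular speed of scanner below 0.2 rad/s and horizontal distance between enclosure and scan_mark below 0.02 m and angle between the x axis of enclosure and the x axis of scan_mark, either way round below 0.14 rad and height (world z) of enclosure below 0.006 m and angle between enclosure's own z axis and vertical below 0.06 rad and contact force between the fingers and scanner above 1 N), for 1 s.
3. the scanner is back down in the holster, upright and let go (x of scanner in the frame of holster between -0.014 and 0.014 m and y of scanner in the frame of holster between -0.014 and 0.014 m and z of scanner in the frame of holster below 0.016 m and angle between scanner's own z axis and vertical below 0.12 rad and contact force between the fingers and scanner below 0.3 N and linear speed of scanner below 0.02 m/s), for 0.2 s.
4. the green button is pressed down (value of joint accept above 0.0045 m), for 0.03 s.
At the end, for the whole second after the job is handed in: enclosure flat in the yellow outline (20 mm, 0.14 rad of square, label on the robot's side); scanner in the holster fully down (6 mm of the floor, 14 mm of the middle, 0.12 rad of upright); both at rest and untouched; button up again (all of step 1 and all of step 3 and value of joint accept below 0.002 m).
It fails at once if the enclosure is lifted (over 12 mm) or tipped (over 0.15 rad) (height (world z) of enclosure above 0.012 m or angle between enclosure's own z axis and vertical above 0.15 rad).
It fails at once if the scanner touches the enclosure (contact force between scanner and enclosure above 1 N).
It fails at once if the scanner is dropped or rammed into the holster (over 60 N) (contact force between scanner and holster above 60 N).
It fails at once if a loose bystander is moved more than 30 mm (distance of any of jbox_a, jbox_b, screwdriver, spool, spray, drill from where it was at the start of the episode above 0.03 m).
It also fails if it takes over 70 s, if anything falls off the work surface, if the arm or the gripper's body presses on something with over 40 N, if the wrist force passes 120 N, or if a joint passes its speed limit or range.

## Robot

A 6-joint arm with a two-finger parallel gripper is mounted at the origin on the work surface. World frame = base frame: x ahead of the robot, y to its left, z up, the work surface at z = 0. Lengths are in m, angles in degrees, forces in N, time in s.
With the tool pointing down it reaches from about 0.3 to 0.75 m from the base axis. Payload 8.5 kg.
Tool frame: the origin (TCP) lies midway between the tips of the shut fingers; the grasp point (between the pads) lies 19 mm behind it; z points along the fingers, y is the line along which they close (so a half turn about z gives the same grasp; the last joint's range is limited). The gripper opens to 85 mm and grips with 20 to 120 N. Pads are 22 mm wide; open, the fingers measure 114 mm over their backs; the gripper's body (76 mm by 85 mm) begins 54 mm behind the grasp point. The pads swing forward as they close: fully open they stand 13 mm farther back than shut.
Start: joints at [-83.554, 21.807, 74.336, -0, 83.858, -12.336], TCP at [0.177, -0.521, 0.231] pointing down, gripper open.
Joint ranges: [-178.18, 178.18], [-50.72, 133.34], [12.68, 142.11], [-81.47, 261.47], [9.98, 163.14], [-165.26, 165.26]. Speed limits (degrees/s): [136.94, 136.94, 180, 180, 180, 180].

## Interface

Orientations are given as a 3x3 rotation matrix whose columns are the frame's x, y, z axes.
In Python, from rig import env gives the robot as it stands. The module is installed in compiled form; this text tells all that it offers.
- The arm moves only by the tool jog_arm, never from a script. Its argument "targets" is a list of rows, each a list of 6 numbers: the shift along the tool's x, y, z in cm, then the turn, a rotation vector about the tool's x, y, z in degrees. A call has 1 to 8 rows; each row is the pose to reach, as a shift and turn from the pose commanded when the call began, along the tool's axes at that moment; what a row does not reach only later rows make up. A row lasts 1/12 s, in which the tool goes at most 41.7 mm and 7.16 degrees, less where a joint would pass 70% of its speed; a pose out of reach is approached as far as the arm can. A call with a gripper value outside its range is refused whole. "hand" is the opening, from 0 (shut) to 1 (fully open), set as the call begins (left out, the last holds). The fingers move at their own pace and stop on an object; "newtons" is the grip in N (left out, the last holds). Time passes only in rows, so rows that repeat a pose let the fingers close. It gives the time, the measured TCP pose, the force, the opening and the grip force at its end, in the units of the state.
- env.observe(): the state, without advancing time (a new reading comes with each control period).
- env.get_image(name): name is "side" or "top" or "wrist"; returns a dict with "frame" (480x640x3 uint8, red, green, blue), "depth" (480x640 float32, m along the optical axis (not along the pixel's ray), 0 where there is no reading), "fovy" (degrees; the focal length in pixels is half the picture's height over the tangent of half this angle, whatever the lens; pixels are square), "cx", "cy" (the principal point, pixels), "cam_to_world" (4x4, takes a point from camera to world coordinates). Camera axes: x right, y down, z forward; pixel columns grow to the right and rows downward; lengths in m; the calibration is good to about 2 mm. A picture is of the moment at which its call begins.
- env.close_job(): hands the job in; it is judged then, once.
Trained networks look in the newest picture that a camera, given by its name, has taken for a name from the list of things; names that differ only in an ending like _2 or _b are one class to them, and where a whole thing is asked for, a point or a joint stands for the part that bears it (a point fixed in the world has none). Each returns a list of dicts, best first, with "score" (0 to 1); they miss things now and then, are a little off and sometimes report something else, mostly with a low value. They report only what shows in the picture. A call takes as long as a camera call. They do not tell look-alikes from the thing itself.
- env.regions_of(camera, target): "pixels" (480x640 bool, what is visible of it) and "point" ([row, column] in pixels, amid what is visible of it).
The state is a dict: "time_s": time; "q": joint angles; "qvel": joint speeds; "joint_efforts": joint torques, N m; "position": TCP position; "tool_rot": TCP orientation; "ft_force": force on the tool from outside, world axes, zero at the start; "wrist_torque": the same for the moment, N m; "grip_width": finger opening in m; "gripper_force": force on a finger pad.
Only numpy, scipy, OpenCV 4.12 (cv2) and the standard library are available. Lean on these libraries where they do the work, as an engineer would, in place of code of your own. Each camera call takes 0.05 s, during which the arm holds its last target. There are 200 camera calls.

## Working session

There is one attempt and no reset: what is moved stays moved. The work goes in short steps, Python scripts to look and compute and a tool call to move; the robot and the scene stay as the last step left them, time stands still between calls to the robot, and variables do not carry over. Pictures are saved under pics/ and viewed, at most 10 in all, crops included, and the job is handed in when it is done.

Besides the shell and the picture viewer there is one more tool, called after "Emit:" as name(argument=value, ...) on one line, values as JSON. jog_arm: Moves the arm, as the interface text tells. Its arguments: {"type":"object","properties":{"targets":{"type":"array","items":{"type":"array","items":{"type":"number"}}},"hand":{"type":"number"},"newtons":{"type":"number"}},"required":["targets"]}

```bash
mkdir -p pics; ls; cat > h.py <<'E'
import numpy as np, cv2
from rig import env
def cap(n,save=None):
    im=env.get_image(n)
    if save: cv2.imwrite('pics/'+save,im['frame'][:,:,::-1])
    return im
def cloud(im):
    f=240/np.tan(np.radians(im['fovy']/2)); v,u=np.mgrid[:480,:640]; d=im['depth']
    P=np.stack([(u-im['cx'])/f*d,(v-im['cy'])/f*d,d,np.ones_like(d)],-1)@np.array(im['cam_to_world']).T
    P=P[...,:3]; P[d<=0]=np.nan
    return P
E
python3 - <<'E'
from h import *
for n in ['top','side']:
    im=cap(n,n+'0.png'); P=cloud(im); np.save(n+'0.npy',P)
    print(n,im['fovy'],np.round(im['cam_to_world'],3).tolist())
    for t in ['enclosure','handle','label','in_mark','scan_mark','scanner','holster','station','accept_top','jbox_a','screwdriver','spool','spray','drill']:
        for r in env.regions_of(n,t)[:3]:
            m=r['pixels']; q=P[m]; q=q[~np.isnan(q[:,0])]
            print(t,round(r['score'],2),np.round(r['point']),m.sum(),np.round(np.median(q,0),3) if len(q) else None, np.round(np.percentile(q,98,0),3) if len(q) else None,np.round(np.percentile(q,2,0),3) if len(q) else None)
s=env.observe();print(s['time_s'],s['position'],s['tool_rot'])
E
```

```text
pics
top 47.07949971030924 [[0.016, -0.988, 0.156, 0.363], [-1.0, -0.017, -0.009, -0.019], [0.011, -0.155, -0.988, 1.405], [0.0, 0.0, 0.0, 1.0]]
enclosure 0.76 [235. 365.] 4295 [ 0.576 -0.163  0.073] [ 0.646 -0.081  0.121] [ 0.509 -0.246  0.014]
handle 0.66 [229. 366.] 4264 [ 0.577 -0.163  0.073] [ 0.645 -0.081  0.121] [ 0.509 -0.245  0.021]
handle 0.4 [274. 368.] 1040 [ 0.533 -0.172  0.002] [ 0.673 -0.053  0.008] [ 0.482 -0.276 -0.005]
label 0.74 [241. 370.] 533 [ 0.553 -0.165  0.058] [ 0.572 -0.128  0.073] [ 0.533 -0.201  0.043]
in_mark 0.83 [269. 367.] 1292 [ 0.547 -0.17   0.002] [ 0.673 -0.053  0.009] [ 0.481 -0.276 -0.005]
in_mark 0.54 [310. 157.] 1767 [0.379 0.344 0.046] [0.435 0.397 0.07 ] [0.327 0.302 0.002]
scan_mark 0.86 [262. 252.] 1385 [0.594 0.141 0.002] [0.71  0.259 0.008] [ 0.494  0.02  -0.005]
scan_mark 0.72 [272. 369.] 1305 [ 0.548 -0.175  0.002] [ 0.673 -0.053  0.009] [ 0.481 -0.276 -0.005]
scanner 0.61 [316. 434.] 494 [ 0.379 -0.304  0.146] [ 0.402 -0.296  0.158] [ 0.356 -0.329  0.048]
holster 0.87 [315. 420.] 1134 [ 0.38  -0.296  0.012] [ 0.431 -0.267  0.058] [ 0.
[... 2947 characters left out ...]
641 -0.078  0.118] [ 0.506 -0.243  0.003]
spool 0.28 [202. 444.] 616 [ 0.375 -0.302  0.11 ] [ 0.395 -0.295  0.156] [ 0.357 -0.32   0.056]
spray 0.59 [336. 166.] 1666 [0.683 0.371 0.09 ] [0.709 0.389 0.16 ] [0.668 0.343 0.007]
spray 0.24 [391. 200.] 3604 [0.582 0.396 0.019] [0.632 0.457 0.055] [ 0.518  0.345 -0.   ]
drill 0.89 [166. 369.] 1711 [ 0.627 -0.397  0.072] [ 0.678 -0.355  0.183] [ 0.594 -0.541  0.001]
drill 0.57 [389. 199.] 3522 [0.582 0.397 0.019] [0.631 0.457 0.055] [ 0.518  0.347 -0.   ]
1.5 [ 0.17708722 -0.52071395  0.23133279] [[ 9.46751700e-01  3.21964621e-01  2.96825788e-05]
 [ 3.21964622e-01 -9.46751700e-01 -4.14411156e-05]
 [ 1.47594589e-05  4.87911869e-05 -9.99999999e-01]]
```

```bash
cat > m.py <<'E'
from h import *
# rectangle fits
P=np.load('top0.npy'); S=np.load('side0.npy')
img=cv2.imread('pics/top0.png'); hsv=cv2.cvtColor(img,cv2.COLOR_BGR2HSV)
def rect(nm,P,m):
    q=P[m]; q=q[~np.isnan(q[:,0])]
    r=cv2.minAreaRect((q[:,:2]*1000).astype(np.float32)); print(nm,m.sum(),np.round(r[0],1),np.round(r[1],1),round(r[2],2))
x,y,z=P[...,0],P[...,1],P[...,2]
yel=(hsv[...,0]>18)&(hsv[...,0]<35)&(hsv[...,1]>120)
blu=(hsv[...,0]>95)&(hsv[...,0]<125)&(hsv[...,1]>120)
rect('scan',P,yel&(abs(z)<.012)&(x>.47)&(x<.74)&(y>0)&(y<.3))
rect('in',P,blu&(abs(z)<.012)&(x>.46)&(x<.7)&(y<-.03)&(y>-.3))
near=(x>.48)&(x<.68)&(y>-.28)&(y<-.05)
rect('bar',P,near&(z>.114)); rect('top',P,near&(z>.08)&(z<.095)); rect('enc',P,near&(z>.02))
for n,P,im in [('top',P,img),('side',S,cv2.imread('pics/side0.png'))]:
    h=cv2.cvtColor(im,cv2.COLOR_BGR2HSV); x,y,z=P[...,0],P[...,1],P[...,2]
    b=(x>.3)&(x<.46)&(y<-.23)&(y>-.39)
    rect(n+' scanner top',P,b&(z>.147)); rect(n+' rim',P,b&(z>.05)&(z<.06)); 
    g=(h[...,0]>40)&(h[...,0]<85)&(h[...,1]>100)&(x>.32)&(x<.45)&(y>.3)&(y<.42)
    rect(n+' button',P,g&(z>.063)); print(np.nanmedian(z[g]))
    rect(n+' scr',P,(x>.3)&(x<.48)&(y>-.12)&(y<.15)&(z>.008)&(z<.04))
E
python3 m.py
```

```text
scan 1545 [602.2 140.3] [196.6 227.1] 10.55
in 832 [ 578.7 -165.4] [189.9 219.8] 0.94
bar 219 [ 622.7 -165.3] [98.6 13.1] 88.05
top 1515 [ 612. -165.] [170.2  74.1] 88.61
enc 4174 [ 578.4 -164.2] [170.3 141.4] 88.64
top scanner top 256 [ 379.2 -316.2] [40.3 32.9] 1.33
top rim 237 [ 380.3 -315.7] [72.3 64. ] 0.93
top button 213 [379.1 350.8] [38.1 38.6] 1.18
0.06687827556098214
top scr 499 [391.1   9.3] [266.9 160.8] 84.77
side scanner top 145 [ 376.2 -314. ] [33.2 41.2] 87.8
side rim 148 [ 384.3 -314.1] [61.6 66.3] 2.01
side button 335 [377.8 351.8] [36.1 38.9] 33.84
0.06631499189163015
side scr 465 [427.1   8.2] [ 26.3 199.1] 1.67
```

View pics/top0.png

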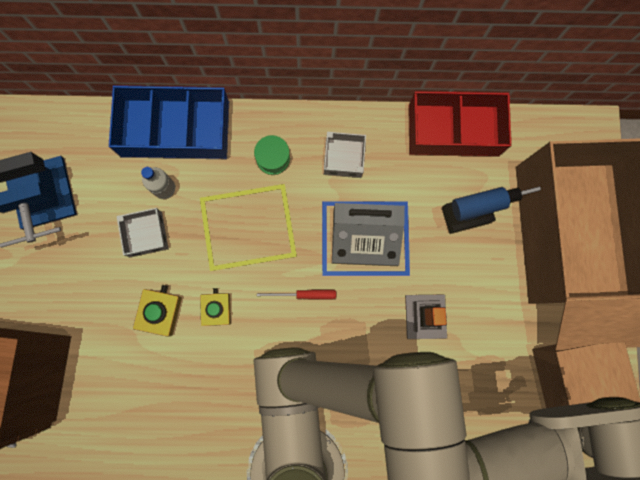

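View pics/side0.png

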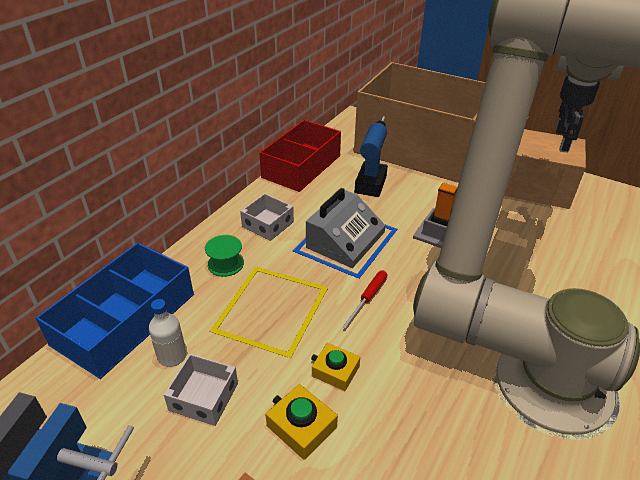

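```bash
cat > plan.py <<'E'
from h import *
from scipy.spatial.transform import Rotation as Ro
class Plan:
    def __init__(s):
        o=env.observe(); s.p=np.array(o['position']); s.R=np.array(o['tool_rot'])
        print('t',round(o['time_s'],2),'p',np.round(s.p,4),'q',np.round(o['q'],1),'w',round(o['grip_width'],4),'gf',round(o['gripper_force'],1),'ft',np.round(o['ft_force'],1))
    def go(s,p,R,nm=''):
        p=np.array(p)/1000
        d=np.round(s.R.T@(p-s.p)*100,2); v=np.round(np.degrees(Ro.from_matrix(s.R.T@R).as_rotvec()),1)
        s.p=s.p+s.R@d/100; s.R=s.R@Ro.from_rotvec(np.radians(v)).as_matrix()
        print(nm,d.tolist()+v.tolist())
def tool(yaw,tilt=0):
    # tool y along horizontal dir yaw, pointing down; tilt swings tool z towards that direction
    a=np.radians(yaw); y=np.array([np.cos(a),np.sin(a),0]); z=np.array([0,0,-1.])
    R=np.stack([np.cross(y,z),y,z],1)
    return R@Ro.from_rotvec([-np.radians(tilt),0,0]).as_matrix()
E
python3 - <<'E'
from plan import *
print(tool(0,35))
P=Plan()
e=tool(-1.4)
P.go([400,-340,240],tool(-36),'half'); P.go([623,-165.3,200],e,'hover'); P.go([623,-165.3,96],e,'down')
E
```

```text
[[ 0.          0.81915204  0.57357644]
 [ 1.          0.          0.        ]
 [ 0.          0.57357644 -0.81915204]]
t 1.5 p [ 0.1771 -0.5207  0.2313] q [-83.6  21.8  74.3   0.   83.9 -12.3] w 0.0853 gf 0.0 ft [1.3 0.4 0.3]
half [26.92, -9.93, -0.87, 0.0, 0.0, -35.2]
hover [27.25, 7.76, 4.0, 0.0, 0.0, -34.6]
down [-0.0, 0.0, 10.4, 0.0, 0.0, -0.0]
```

Emit:
jog_arm(targets=[[6.7,-2.5,-0.2,0,0,-7],[13.4,-5,-0.4,0,0,-14],[20,-7.5,-0.6,0,0,-21],[26.92,-9.93,-0.87,0,0,-28],[26.92,-9.93,-0.87,0,0,-35.2],[26.92,-9.93,-0.87,0,0,-35.2],[26.92,-9.93,-0.87,0,0,-35.2],[26.92,-9.93,-0.87,0,0,-35.2]], hand=1, newtons=50)

```text
time_s: 2.17
position: [0.4038, -0.336, 0.2404]
tool_rot: [[0.583, 0.812, 0.002], [0.812, -0.583, 0.001], [0.001, 0.001, -1.0]]
ft_force: [-0.3, 0.2, 0.1]
grip_width: 0.0854
gripper_force: 0.0
```

Emit:
jog_arm(targets=[[6.8,2,1,0,0,-7],[13.6,4,2,0,0,-14],[20.4,5.8,3,0,0,-21],[27.25,7.76,4,0,0,-28],[27.25,7.76,4,0,0,-34.6],[27.25,7.76,4,0,0,-34.6],[27.25,7.76,4,0,0,-34.6],[27.25,7.76,4,0,0,-34.6]])

```text
time_s: 2.83
position: [0.6261, -0.161, 0.198]
tool_rot: [[0.02, 1.0, -0.001], [1.0, -0.02, 0.002], [0.002, -0.001, -1.0]]
ft_force: [0.1, 0.2, -0.2]
grip_width: 0.0857
gripper_force: 0.0
```

```bash
python3 - <<'E'
from plan import *
P=Plan(); e=tool(-1.4)
P.go([623,-165.3,96],e,'down')
E
```

```text
t 2.83 p [ 0.6261 -0.161   0.198 ] q [-24.9  33.   60.6   0.1  86.4 -23.8] w 0.0857 gf 0.0 ft [ 0.1  0.2 -0.2]
down [-0.46, -0.29, 10.2, -0.0, -0.1, 0.3]
```

Emit:
jog_arm(targets=[[-0.2,-0.1,2,0,0,0],[-0.46,-0.29,4,0,0,0],[-0.46,-0.29,6,0,0,0.3],[-0.46,-0.29,8,0,0,0.3],[-0.46,-0.29,9.5,0,0,0.3],[-0.46,-0.29,10.2,0,0,0.3],[-0.46,-0.29,10.2,0,0,0.3],[-0.46,-0.29,10.2,0,0,0.3]])

```text
time_s: 3.5
position: [0.6201, -0.1701, 0.0986]
tool_rot: [[0.03, 1.0, 0.001], [1.0, -0.03, -0.0], [-0.0, 0.001, -1.0]]
ft_force: [-0.3, -0.5, -0.2]
grip_width: 0.0859
gripper_force: 0.0
```

```bash
python3 - <<'E'
from plan import *
P=Plan(); e=tool(-1.4); print(np.round(env.observe()['qvel'],2))
im=cap('wrist','w1.png')
P.go([623,-165.3,96],e,'down')
E
```

```text
t 3.5 p [ 0.6201 -0.1701  0.0986] q [-25.9  37.4  69.5  -0.   73.1 -24.1] w 0.0859 gf 0.0 ft [-0.3 -0.5 -0.2]
[ 0.2  -0.99 -1.    0.03  0.09  0.16]
down [0.49, 0.27, 0.26, 0.0, 0.0, -0.3]
```

View pics/w1.png

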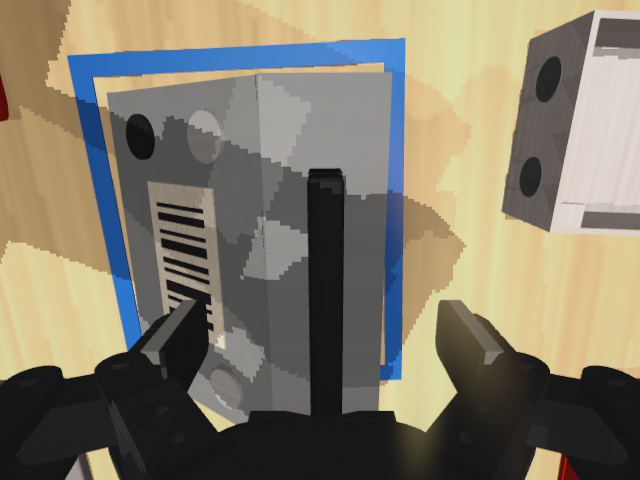

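Emit:
jog_arm(targets=[[0,0.25,0,0,0,0],[0,0.25,0,0,0,0],[0,0.25,0,0,0,0],[0,0.25,0,0,0,0],[0,0.25,0,0,0,0],[0,0.25,0,0,0,0],[0,0.25,0,0,0,0],[0,0.25,0,0,0,0]], hand=0, newtons=50)

```text
time_s: 4.22
position: [0.6222, -0.1698, 0.0982]
tool_rot: [[0.03, 1.0, -0.0], [1.0, -0.03, 0.0], [0.0, -0.0, -1.0]]
ft_force: [-2.6, -0.1, 2.4]
grip_width: 0.0112
gripper_force: 50.2
```

```bash
python3 - <<'E'
from plan import *
P=Plan(); print(np.round(env.observe()['qvel'],2))
P0=cloud(cap('side')); x,y,z=P0[...,0],P0[...,1],P0[...,2]
# goal: handle -165.3+... relative transform: enclosure (578.4,-164.7,-1.4deg)->(602.2,140.3,10.5)
def T(x,y,a): a=np.radians(a); return np.array([[np.cos(a),-np.sin(a),x],[np.sin(a),np.cos(a),y],[0,0,1]])
M=T(602,140.3,10.5)@np.linalg.inv(T(578.0,-164.7,-1.4))
p=P.p*1000; g=M@[p[0],p[1],1]; print(g)
P.go([g[0],g[1],p[2]],Ro.from_rotvec([0,0,np.radians(11.9)]).as_matrix()@P.R,'slide')
E
```

```text
t 4.22 p [ 0.6222 -0.1698  0.0982] q [-25.8  37.6  69.1  -0.   73.3 -24. ] w 0.0112 gf 50.2 ft [-2.6 -0.1  2.4]
[-0.02 -0.1  -0.06  0.02  0.03  0.08]
[646.32511475 144.43736553   1.        ]
slide [31.48, 1.47, 0.0, 0.0, -0.0, -11.9]
```

Emit:
jog_arm(targets=[[0.4,0,0,0,0,0],[1.2,0,0,0,0,0],[2.4,0,0,0,0,0],[3.8,0,0,0,0,0],[5.2,0,0,0,0,0],[6.6,0,0,0,0,0],[8,0,0,0,0,0],[9.5,0,0,0,0,0]])

```text
time_s: 4.93
position: [0.6254, -0.0739, 0.0981]
tool_rot: [[0.03, 1.0, 0.0], [1.0, -0.03, -0.001], [-0.001, 0.0, -1.0]]
ft_force: [0.4, -4.4, -0.1]
grip_width: 0.0109
gripper_force: 50.0
```

Emit:
jog_arm(targets=[[1.5,0,0,0,0,0],[3,0,0,0,0,0],[4.5,0,0,0,0,0],[6,0,0,0,0,0],[7.5,0,0,0,0,0],[9,0,0,0,0,0],[10.5,0,0,0,0,0],[12,0,0,0,0,0]])

```text
time_s: 5.6
position: [0.6287, 0.0464, 0.0981]
tool_rot: [[0.03, 1.0, -0.0], [1.0, -0.03, -0.0], [-0.0, -0.0, -1.0]]
ft_force: [0.4, -4.4, 0.5]
grip_width: 0.0111
gripper_force: 50.0
```

Emit:
jog_arm(targets=[[1.5,0.2,0,0,0,-1.2],[3,0.4,0,0,0,-2.8],[4.5,0.6,0,0,0,-4.8],[6,0.8,0,0,0,-6.8],[7.4,1,0,0,0,-8.8],[8.6,1.2,0,0,0,-10.4],[9.5,1.4,0,0,0,-11.5],[9.98,1.47,0,0,0,-11.9]])

```text
time_s: 6.27
position: [0.6464, 0.1458, 0.0982]
tool_rot: [[-0.179, 0.984, -0.0], [0.984, 0.179, -0.001], [-0.001, -0.0, -1.0]]
ft_force: [-1.8, -12.0, 9.3]
grip_width: 0.0112
gripper_force: 51.5
```

```bash
cat > enc.py <<'E'
from plan import *
def enc(P,a=.47,b=.74,c=.0,d=.28):
    x,y,z=P[...,0],P[...,1],P[...,2]; m=(x>a)&(x<b)&(y>c)&(y<d)
    for nm,k in [('bar',m&(z>.112)&(z<.125)),('top',m&(z>.083)&(z<.093)),('enc',m&(z>.02)&(z<.093))]:
        q=P[k]; r=cv2.minAreaRect((q[:,:2]*1000).astype(np.float32)); print(nm,k.sum(),np.round(r[0],1),np.round(r[1],1),round(r[2],2))
if __name__=='__main__':
    P=Plan(); np.set_printoptions(suppress=True)
    print(np.round(env.observe()['tool_rot'],3).tolist())
    for n in ['top','side']:
        im=cap(n,n+'_a.png'); enc(cloud(im))
    P.go([646.3,144.4,98.2],tool(8.8),'fix')
E
python3 enc.py
```

```text
t 6.27 p [0.6464 0.1458 0.0982] q [ 2.5 39.3 65.7 -0.  75.  -7.8] w 0.0112 gf 51.5 ft [ -1.8 -12.    9.3]
[[-0.179, 0.984, -0.0], [0.984, 0.179, -0.001], [-0.001, -0.0, -1.0]]
bar 38 [646.5 149.5] [12.7 98.9] 10.72
top 455 [635.1 145.4] [ 77.4 164.5] 9.72
enc 1415 [602.8 139. ] [141.8 164.4] 10.62
bar 194 [644.8 151.1] [97.1 38.1] 84.56
top 1012 [639.4 148.9] [ 64.4 176.2] 8.75
enc 4601 [601.1 141.6] [142.2 177. ] 10.4
fix [-0.14, -0.04, -0.0, -0.0, 0.0, 1.5]
```

View pics/top_a.png

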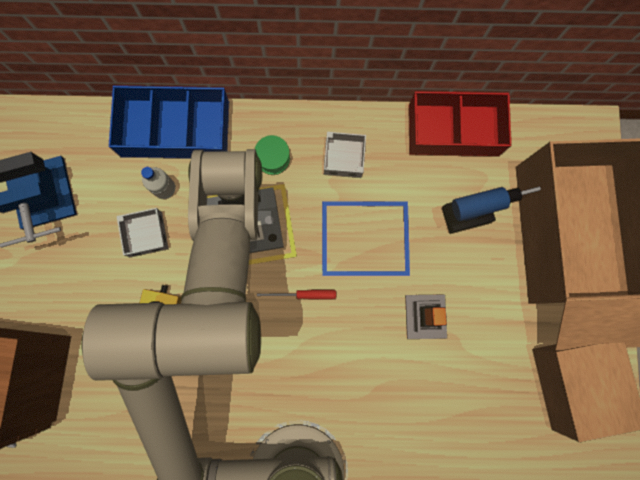

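Emit:
jog_arm(targets=[[0,0,0,0,0,0],[0,0,0,0,0,0],[0,0,0,0,0,0],[0,0,0,0,0,0],[0,0,-1,0,0,0],[0,0,-4,0,0,0],[0,0,-8,0,0,0],[0,0,-12,0,0,0]], hand=1)

```text
time_s: 7.03
position: [0.6461, 0.1442, 0.2198]
tool_rot: [[-0.176, 0.984, -0.001], [0.984, 0.176, 0.0], [0.0, -0.001, -1.0]]
ft_force: [0.6, 0.8, -1.0]
grip_width: 0.0854
gripper_force: 0.0
```

```bash
python3 - <<'E'
from plan import *
P=Plan(); s=tool(1)
P.go([500,-100,240],s,'half'); P.go([379,-315.7,220],s,'hover')
E
```

```text
t 7.03 p [0.6461 0.1442 0.2198] q [ 2.4 33.9 55.3  0.  90.8 -7.8] w 0.0854 gf 0.0 ft [ 0.6  0.8 -1. ]
half [-21.46, -18.69, -2.0, -0.1, -0.0, 9.2]
hover [-21.36, -12.46, 1.99, 0.0, -0.0, -0.0]
```

Emit:
jog_arm(targets=[[-2.7,-2.4,-0.5,0,0,2],[-5.4,-4.8,-1,0,0,4],[-8.1,-7.2,-1.5,0,0,6],[-10.8,-9.6,-2,0,0,8],[-13.5,-12,-2,0,0,9.2],[-16.2,-14.4,-2,0,0,9.2],[-19,-16.8,-2,0,0,9.2],[-21.46,-18.69,-2,0,0,9.2]])

```text
time_s: 7.7
position: [0.499, -0.1014, 0.239]
tool_rot: [[-0.016, 1.0, 0.001], [1.0, 0.016, -0.001], [-0.001, 0.001, -1.0]]
ft_force: [0.2, -0.5, -0.6]
grip_width: 0.0856
gripper_force: 0.0
```

Emit:
jog_arm(targets=[[-3.1,-1.8,0.3,0,0,0],[-6.2,-3.6,0.6,0,0,0],[-9.3,-5.4,0.9,0,0,0],[-12.4,-7.2,1.2,0,0,0],[-15.5,-9,1.5,0,0,0],[-18.6,-10.8,1.8,0,0,0],[-21.36,-12.46,2,0,0,0],[-21.36,-12.46,2,0,0,0]])

```text
time_s: 8.37
position: [0.3772, -0.3197, 0.2183]
tool_rot: [[-0.012, 1.0, -0.0], [1.0, 0.012, -0.001], [-0.001, -0.0, -1.0]]
ft_force: [-0.8, 0.0, 0.3]
grip_width: 0.0853
gripper_force: 0.0
```

Emit:
jog_arm(targets=[[0,0,0,0,0,0],[0,0,0,0,0,0],[0,0,0,0,0,0]])

```text
time_s: 8.62
position: [0.3801, -0.3147, 0.2185]
tool_rot: [[-0.018, 1.0, 0.0], [1.0, 0.018, -0.0], [-0.0, 0.0, -1.0]]
ft_force: [-0.3, -0.5, 0.7]
grip_width: 0.0857
gripper_force: 0.0
```

```bash
python3 - <<'E'
from plan import *
from enc import enc
P=Plan(); s=tool(1)
W=cloud(cap('wrist','w2.png'));x,y,z=W[...,0],W[...,1],W[...,2]
b=(x>.3)&(x<.46)&(y<-.23)&(y>-.39)
for nm,k in [('top',b&(z>.147)&(z<.165)),('rim',b&(z>.05)&(z<.06))]:
    q=W[k]; 
    if len(q): r=cv2.minAreaRect((q[:,:2]*1000).astype(np.float32)); print(nm,k.sum(),np.round(r[0],1),np.round(r[1],1),round(r[2],2),np.median(q[:,2]))
enc(cloud(cap('top')))
P.go([379,-315.7,101],s,'down')
E
```

```text
t 8.62 p [ 0.3801 -0.3147  0.2185] q [-53.4  16.7  84.3   0.   78.9 -54.5] w 0.0857 gf 0.0 ft [-0.3 -0.5  0.7]
top 3699 [ 377.1 -316.9] [41.1 31.6] 2.81 0.15471106932151862
rim 1956 [ 377.7 -317.8] [74.3 64.4] 1.65 0.05507180075826262
bar 225 [646.4 150.1] [13.  99.1] 10.64
top 1310 [637.1 149.2] [ 71.1 170.2] 10.53
enc 3880 [627.7 144.4] [191.4 175.9] 10.71
down [-0.09, -0.12, 11.75, 0.0, 0.0, 0.0]
```

View pics/w2.png

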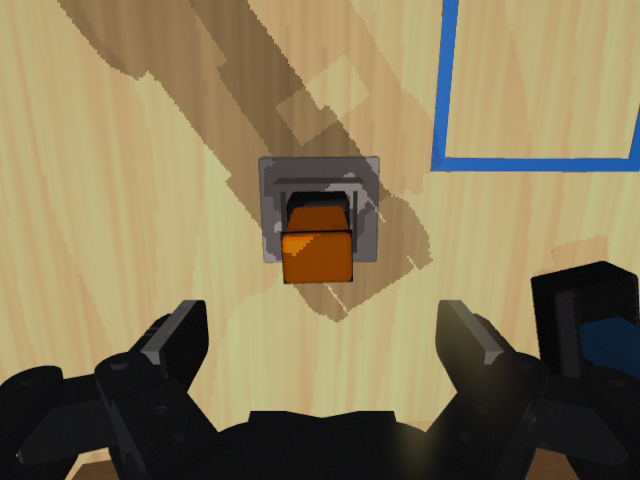

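Emit:
jog_arm(targets=[[-0.1,-0.2,2,0,0,0],[-0.1,-0.2,4,0,0,0],[-0.1,-0.2,6,0,0,0],[-0.1,-0.2,8,0,0,0],[-0.1,-0.2,10,0,0,0],[-0.1,-0.2,11.2,0,0,0],[-0.1,-0.2,11.75,0,0,0],[-0.1,-0.2,11.75,0,0,0]])

```text
time_s: 9.38
position: [0.3778, -0.3158, 0.0998]
tool_rot: [[-0.018, 1.0, -0.001], [1.0, 0.018, 0.002], [0.002, -0.001, -1.0]]
ft_force: [0.0, 0.0, 0.3]
grip_width: 0.0851
gripper_force: 0.0
```

Emit:
jog_arm(targets=[[0,0,0,0,0,0],[0,0,0,0,0,0],[0,0,0,0,0,0],[0,0,0,0,0,0],[0,0,0,0,0,0],[0,0,0,0,0,0],[0,0,0,0,0,0]], hand=0, newtons=50)

```text
time_s: 9.97
position: [0.3778, -0.3169, 0.1014]
tool_rot: [[-0.017, 1.0, 0.001], [1.0, 0.017, -0.001], [-0.001, 0.001, -1.0]]
ft_force: [-1.7, 0.5, 5.7]
grip_width: 0.0398
gripper_force: 40.4
```

```bash
python3 - <<'E'
from plan import *
P=Plan()
L=np.array([602.1,141.5,0]); a=np.radians(10.6)
l=L+[-25*np.cos(a),-25*np.sin(a),57]; n=np.array([-np.sin(np.radians(35))*np.cos(a),-np.sin(np.radians(35))*np.sin(a),np.cos(np.radians(35))])
off=P.p[2]*1000-10   # TCP above window
g=l+n*(100+off); print('off',off,'tcp goal',g,'z',-n)
p=P.p*1000
P.go([p[0],p[1],250],P.R,'lift'); P.go([400,-100,270],tool(5),'carry'); P.go([430,100,270],tool(10.6),'carry2');P.go(g,tool(10.6,35),'scan')
E
```

```text
t 9.97 p [ 0.3778 -0.3169  0.1014] q [-53.8  24.4  94.6  -0.   60.9 -54.7] w 0.0398 gf 40.4 ft [-1.7  0.5  5.7]
off 91.35748299774306 tcp goal [469.6414575  116.71105756 213.75087339] z [ 0.56378855  0.10551016 -0.81915204]
lift [-0.02, 0.01, -14.86, 0.0, 0.0, 0.0]
carry [21.65, 2.59, -2.03, 0.0, 0.1, -4.0]
carry2 [19.66, 4.73, 0.01, 0.0, -0.0, -5.6]
scan [0.92, 4.2, 5.63, -35.0, -0.0, -0.0]
```

Emit:
jog_arm(targets=[[0,0,0,0,0,0],[0,0,-1,0,0,0],[0,0,-3,0,0,0],[0,0,-5.5,0,0,0],[0,0,-8,0,0,0],[0,0,-10.5,0,0,0],[0,0,-13,0,0,0],[0,0,-14.9,0,0,0]])

```text
time_s: 10.63
position: [0.3776, -0.3166, 0.2515]
tool_rot: [[-0.017, 1.0, 0.001], [1.0, 0.017, -0.001], [-0.001, 0.001, -1.0]]
ft_force: [0.7, -0.8, -2.5]
grip_width: 0.0395
gripper_force: 39.7
```

Emit:
jog_arm(targets=[[2,0.2,-0.2,0,0,-0.5],[4.5,0.5,-0.5,0,0,-1],[7.5,0.8,-0.8,0,0,-1.5],[10.5,1.2,-1.1,0,0,-2],[13.5,1.6,-1.4,0,0,-2.5],[16.5,2,-1.7,0,0,-3],[19.2,2.3,-2,0,0,-3.5],[21.65,2.6,-2,0,0,-4]])

```text
time_s: 11.3
position: [0.3997, -0.098, 0.27]
tool_rot: [[-0.088, 0.996, 0.001], [0.996, 0.088, -0.0], [-0.0, 0.001, -1.0]]
ft_force: [0.5, -0.4, -2.1]
grip_width: 0.0398
gripper_force: 39.4
```

Emit:
jog_arm(targets=[[2.8,0.6,0,0,0,-0.8],[5.6,1.2,0,0,0,-1.6],[8.4,1.9,0,0,0,-2.4],[11.2,2.6,0,0,0,-3.2],[14,3.3,0,0,0,-4],[16.5,4,0,0,0,-4.8],[18.5,4.5,0,0,0,-5.6],[19.66,4.7,0,0,0,-5.6]])

```text
time_s: 11.97
position: [0.4295, 0.1023, 0.2693]
tool_rot: [[-0.186, 0.983, -0.0], [0.983, 0.186, 0.001], [0.001, -0.0, -1.0]]
ft_force: [-0.3, 0.1, -2.1]
grip_width: 0.0398
gripper_force: 39.4
```

Emit:
jog_arm(targets=[[0.1,0.5,0.7,-4,0,0],[0.3,1,1.4,-9,0,0],[0.5,1.6,2.1,-14,0,0],[0.6,2.2,2.9,-19,0,0],[0.7,2.8,3.7,-24,0,0],[0.8,3.3,4.5,-29,0,0],[0.9,3.8,5.2,-33,0,0],[0.9,4.2,5.63,-35,0,0]])

```text
time_s: 12.63
position: [0.4677, 0.1169, 0.2118]
tool_rot: [[-0.183, 0.805, 0.564], [0.983, 0.15, 0.105], [0.0, 0.574, -0.819]]
ft_force: [-0.0, -0.1, -2.6]
grip_width: 0.0397
gripper_force: 39.9
```

```bash
python3 - <<'E'
from plan import *
P=Plan(); print(np.round(P.R,3).tolist())
im=cap('side','s3.png')
P.go([469.6,116.7,213.8],tool(10.6,35),'fix')
E
```

```text
t 12.63 p [0.4677 0.1169 0.2118] q [ -5.    4.3 111.   17.   31.8 -27.4] w 0.0397 gf 39.9 ft [-0.  -0.1 -2.6]
[[-0.183, 0.805, 0.564], [0.983, 0.15, 0.105], [0.0, 0.574, -0.819]]
fix [-0.05, 0.26, -0.06, 0.0, 0.0, -0.1]
```

View pics/s3.png

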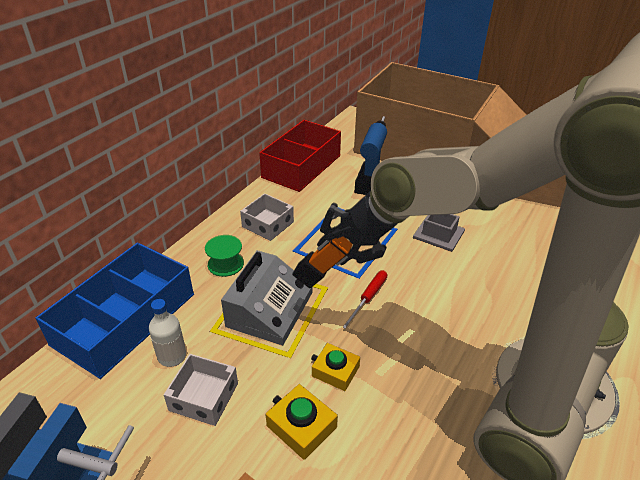

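Emit:
jog_arm(targets=[[0,0,0,0,0,0],[0,0,0,0,0,0],[0,0,0,0,0,0],[0,0,0,0,0,0],[0,0,0,0,0,0],[0,0,0,0,0,0],[0,0,0,0,0,0],[0,0,0,0,0,0]])

```text
time_s: 13.35
position: [0.4694, 0.1168, 0.2133]
tool_rot: [[-0.184, 0.805, 0.564], [0.983, 0.15, 0.105], [-0.0, 0.574, -0.819]]
ft_force: [0.1, -0.0, -1.3]
grip_width: 0.0398
gripper_force: 39.9
```

Emit:
jog_arm(targets=[[0,0,0,0,0,0],[0,0,0,0,0,0],[0,0,0,0,0,0],[0,0,0,0,0,0],[0,0,0,0,0,0],[0,0,0,0,0,0],[0,0,0,0,0,0],[0,0,0,0,0,0]])

```text
time_s: 14.02
position: [0.4693, 0.1168, 0.2132]
tool_rot: [[-0.184, 0.805, 0.564], [0.983, 0.15, 0.105], [-0.0, 0.574, -0.819]]
ft_force: [-0.5, -0.9, -1.7]
grip_width: 0.0398
gripper_force: 39.9
```

Emit:
jog_arm(targets=[[0,0,0,0,0,0],[0,0,0,0,0,0],[0,0,0,0,0,0],[0,0,0,0,0,0],[0,0,0,0,0,0],[0,0,0,0,0,0],[0,0,0,0,0,0],[0,0,0,0,0,0]])

```text
time_s: 14.68
position: [0.4693, 0.1168, 0.2132]
tool_rot: [[-0.184, 0.805, 0.564], [0.983, 0.15, 0.105], [0.0, 0.574, -0.819]]
ft_force: [0.7, 0.7, -3.6]
grip_width: 0.0399
gripper_force: 39.9
```

```bash
python3 - <<'E'
from plan import *
P=Plan()
# verify: scanner points (orange/black) in side view relative to tool, label location
S=cap('side');C=cloud(S); h=cv2.cvtColor(S['frame'],cv2.COLOR_RGB2HSV)
loc=(C-P.p)@P.R
x,y,z=loc[...,0],loc[...,1],loc[...,2]
org=(h[...,0]>5)&(h[...,0]<20)&(h[...,1]>170)&(abs(x)<.05)&(abs(y)<.05)&(z<.06)&(z>-.08)
head=(abs(x)<.05)&(abs(y)<.05)&(z>.04)&(z<.11)
for m in (org,head): print(m.sum(),np.round(np.nanpercentile(loc[m],[2,50,98],axis=0)*1000,1).tolist())
lab=[r for r in env.regions_of('side','label')][:1]
if lab: print(lab[0]['score'],np.round(np.nanmean(C[lab[0]['pixels']],0)*1000), np.round(np.nanmean(loc[lab[0]['pixels']],0)*1000))
P.go([430,100,270],tool(10.6),'back'); P.go([400,-100,270],tool(5),'b2'); P.go([377.8,-316.9,250],tool(1),'hover')
E
```

```text
t 14.68 p [0.4693 0.1168 0.2132] q [ -5.    4.3 110.6  16.8  32.1 -27.2] w 0.0399 gf 39.9 ft [ 0.7  0.7 -3.6]
816 [[-8.1, -18.8, -55.0], [14.2, 0.8, -18.3], [17.3, 19.9, 32.8]]
451 [[-10.8, -23.0, 40.7], [19.6, 4.5, 63.8], [23.0, 25.1, 88.1]]
0.65 [576. 139.  58.] [  2.   0. 190.]
back [-0.93, -0.16, -7.05, 35.0, 0.0, -0.0]
b2 [-19.11, -6.62, 0.0, -0.0, -0.0, 5.6]
hover [-21.41, -4.09, 2.0, -0.0, -0.0, 4.0]
```

Emit:
jog_arm(targets=[[0,0,-1,3,0,0],[-0.1,0,-2,8,0,0],[-0.3,0,-3,13,0,0],[-0.5,-0.1,-4,18,0,0],[-0.7,-0.1,-5,23,0,0],[-0.8,-0.1,-6,28,0,0],[-0.9,-0.16,-7.05,33,0,0],[-0.93,-0.16,-7.05,35,0,0]])

```text
time_s: 15.45
position: [0.4308, 0.0998, 0.2717]
tool_rot: [[-0.183, 0.983, -0.001], [0.983, 0.183, -0.001], [-0.001, -0.001, -1.0]]
ft_force: [0.0, -0.3, -2.2]
grip_width: 0.0396
gripper_force: 40.2
```

Emit:
jog_arm(targets=[[-1.5,-0.6,0,0,0,0.5],[-3.8,-1.3,0,0,0,1.2],[-6.4,-2.2,0,0,0,2],[-9,-3.1,0,0,0,2.8],[-11.6,-4,0,0,0,3.6],[-14.2,-4.9,0,0,0,4.4],[-16.8,-5.8,0,0,0,5],[-19.11,-6.62,0,0,0,5.6]])

```text
time_s: 16.12
position: [0.3998, -0.1016, 0.2702]
tool_rot: [[-0.086, 0.996, 0.001], [0.996, 0.086, -0.001], [-0.001, 0.001, -1.0]]
ft_force: [0.5, -0.1, -1.7]
grip_width: 0.0395
gripper_force: 39.9
```

Emit:
jog_arm(targets=[[-2.8,-0.5,0.2,0,0,0.5],[-5.8,-1,0.5,0,0,1],[-8.8,-1.6,0.8,0,0,1.6],[-11.8,-2.2,1.1,0,0,2.2],[-14.8,-2.8,1.4,0,0,2.8],[-17.8,-3.4,1.7,0,0,3.4],[-20,-3.8,1.9,0,0,4],[-21.41,-4.09,2,0,0,4]])

```text
time_s: 16.78
position: [0.3775, -0.3192, 0.2495]
tool_rot: [[-0.015, 1.0, -0.0], [1.0, 0.015, -0.0], [-0.0, -0.0, -1.0]]
ft_force: [-1.2, -0.3, -2.9]
grip_width: 0.0394
gripper_force: 39.9
```

Emit:
jog_arm(targets=[[0,0,0,0,0,0],[0,0,0,0,0,0],[0,0,0,0,0,0],[0,0,0,0,0,0]])

```text
time_s: 17.12
position: [0.3782, -0.3157, 0.2504]
tool_rot: [[-0.019, 1.0, 0.0], [1.0, 0.019, -0.0], [-0.0, 0.0, -1.0]]
ft_force: [0.1, 0.1, -3.2]
grip_width: 0.0398
gripper_force: 39.9
```

```bash
python3 - <<'E'
from plan import *
P=Plan(); print(np.round(P.R,3).tolist())
S=cap('top');C=cloud(S)
loc=(C-P.p)@P.R
x,y,z=C[...,0],C[...,1],C[...,2]
b=(x>.3)&(x<.46)&(y<-.23)&(y>-.39)&(z>.05)&(z<.06)
if b.sum()>20: print(b.sum(),np.round(np.nanpercentile(C[b],[2,50,98],axis=0)*1000,1).tolist())
P.go([377.8,-316.9,160],tool(1),'down1');P.go([377.8,-316.9,102.5],tool(1),'down2')
E
```

```text
t 17.12 p [ 0.3782 -0.3157  0.2504] q [-53.7  15.2  81.    0.   83.7 -54.7] w 0.0398 gf 39.9 ft [ 0.1  0.1 -3.2]
[[-0.019, 1.0, 0.0], [1.0, 0.019, -0.0], [-0.0, 0.0, -1.0]]
105 [[375.0, -338.8, 50.4], [411.3, -292.4, 54.7], [416.6, -283.8, 59.2]]
down1 [-0.11, -0.04, 9.04, 0.0, 0.0, 0.1]
down2 [-0.0, -0.0, 5.75, 0.0, 0.0, -0.0]
```

Emit:
jog_arm(targets=[[-0.08,0,2,0,0,0],[-0.08,0,4,0,0,0],[-0.08,0,6,0,0,0],[-0.08,0,7.5,0,0,0],[-0.08,0,8.5,0,0,0],[-0.08,0,9.3,0,0,0],[-0.08,0,10,0,0,0],[-0.08,0,10.7,0,0,0]])

```text
time_s: 17.83
position: [0.3782, -0.3175, 0.143]
tool_rot: [[-0.018, 1.0, 0.001], [1.0, 0.018, -0.001], [-0.001, 0.001, -1.0]]
ft_force: [0.2, -0.1, -2.2]
grip_width: 0.0396
gripper_force: 39.9
```

Emit:
jog_arm(targets=[[0,0,0.6,0,0,0],[0,0,1.2,0,0,0],[0,0,1.8,0,0,0],[0,0,2.4,0,0,0],[0,0,3,0,0,0],[0,0,3.5,0,0,0],[0,0,3.8,0,0,0],[0,0,4,0,0,0]])

```text
time_s: 18.5
position: [0.3778, -0.3176, 0.1026]
tool_rot: [[-0.017, 1.0, -0.0], [1.0, 0.017, 0.0], [0.0, -0.0, -1.0]]
ft_force: [-0.1, 0.1, -2.4]
grip_width: 0.0391
gripper_force: 39.9
```

Emit:
jog_arm(targets=[[0,0,0.05,0,0,0],[0,0,0.1,0,0,0],[0,0,0.15,0,0,0],[0,0,0.2,0,0,0],[0,0,0.2,0,0,0]])

```text
time_s: 18.92
position: [0.378, -0.3178, 0.1014]
tool_rot: [[-0.017, 1.0, 0.0], [1.0, 0.017, -0.001], [-0.001, 0.0, -1.0]]
ft_force: [-0.5, 0.3, -0.3]
grip_width: 0.0397
gripper_force: 40.3
```

Emit:
jog_arm(targets=[[0,0,0.05,0,0,0],[0,0,0.05,0,0,0],[0,0,0.05,0,0,0],[0,0,0.05,0,0,0],[0,0,-2,0,0,0],[0,0,-6,0,0,0],[0,0,-10,0,0,0],[0,0,-14,0,0,0]], hand=1)

```text
time_s: 19.58
position: [0.3776, -0.3173, 0.2428]
tool_rot: [[-0.017, 1.0, -0.0], [1.0, 0.017, 0.0], [0.0, -0.0, -1.0]]
ft_force: [0.8, -1.1, -1.0]
grip_width: 0.0853
gripper_force: 0.0
```

```bash
python3 - <<'E'
from plan import *
P=Plan()
W=cloud(cap('wrist','w4.png'));x,y,z=W[...,0],W[...,1],W[...,2]
b=(x>.3)&(x<.46)&(y<-.23)&(y>-.39)
for nm,k in [('top',b&(z>.147)&(z<.17)),('rim',b&(z>.05)&(z<.06))]:
    q=W[k]
    if len(q): r=cv2.minAreaRect((q[:,:2]*1000).astype(np.float32)); print(nm,k.sum(),np.round(r[0],1),np.round(r[1],1),round(r[2],2),np.median(q[:,2]))
P.go([400,-100,250],tool(15),'a'); P.go([400,150,200],tool(35),'b'); P.go([378.5,351.2,120],tool(35),'c')
E
```

```text
t 19.58 p [ 0.3776 -0.3173  0.2428] q [-53.8  15.6  81.8   0.   82.7 -54.8] w 0.0853 gf 0.0 ft [ 0.8 -1.1 -1. ]
top 3038 [ 377.2 -317.7] [40.7 31.7] 2.09 0.15476772669959313
rim 1737 [ 377.7 -317.8] [74.  64.1] 1.64 0.05506601698337499
a [21.69, 2.61, -0.71, -0.0, -0.0, -14.0]
b [24.15, 6.46, 5.01, -0.0, -0.0, -20.0]
c [17.71, 9.77, 8.02, 0.0, -0.0, -0.0]
```

Scanner is back at the same height (0.1548 m) and centred. On to the large button, fingers shut.

Emit:
jog_arm(targets=[[2.8,0.3,-0.7,0,0,-2],[5.6,0.7,-0.7,0,0,-4],[8.4,1,-0.7,0,0,-6],[11.2,1.4,-0.7,0,0,-8],[14,1.8,-0.7,0,0,-10],[16.8,2.1,-0.7,0,0,-12],[19.5,2.4,-0.7,0,0,-14],[21.69,2.61,-0.71,0,0,-14]], hand=0)

```text
time_s: 20.3
position: [0.4001, -0.0986, 0.2481]
tool_rot: [[-0.261, 0.965, 0.0], [0.965, 0.261, 0.0], [0.0, 0.0, -1.0]]
ft_force: [0.2, -0.6, 0.4]
grip_width: -0.0
gripper_force: 0.0
```

Emit:
jog_arm(targets=[[3.2,0.8,0.6,0,0,-3],[6.4,1.6,1.2,0,0,-6],[9.6,2.5,1.8,0,0,-9],[12.8,3.4,2.5,0,0,-12],[16,4.3,3.2,0,0,-15],[19.2,5.2,3.9,0,0,-18],[22,6,4.6,0,0,-20],[24.15,6.46,5,0,0,-20]])

```text
time_s: 20.97
position: [0.3998, 0.1518, 0.1974]
tool_rot: [[-0.576, 0.818, -0.0], [0.818, 0.576, 0.0], [0.0, -0.0, -1.0]]
ft_force: [0.4, -0.1, -0.6]
grip_width: -0.0002
gripper_force: 0.0
```

Emit:
jog_arm(targets=[[3,1.6,1,0,0,0],[6,3.3,2,0,0,0],[9,5,3.5,0,0,0],[12,6.6,5,0,0,0],[15,8.3,6.5,0,0,0],[17.71,9.77,8,0,0,0],[17.71,9.77,8,0,0,0],[17.71,9.77,8,0,0,0]])

```text
time_s: 21.63
position: [0.378, 0.3516, 0.1171]
tool_rot: [[-0.575, 0.818, -0.002], [0.818, 0.575, -0.001], [0.0, -0.002, -1.0]]
ft_force: [0.4, -0.5, 0.4]
grip_width: 0.0001
gripper_force: 0.0
```

Emit:
jog_arm(targets=[[0,0,0,0,0,0],[0,0,0,0,0,0],[0,0,0,0,0,0]])

```text
time_s: 21.88
position: [0.3793, 0.35, 0.1188]
tool_rot: [[-0.572, 0.82, 0.001], [0.82, 0.572, 0.0], [-0.0, 0.001, -1.0]]
ft_force: [-0.0, -0.5, 0.6]
grip_width: -0.0
gripper_force: 0.0
```

```bash
python3 - <<'E'
from plan import *
P=Plan()
im=cap('side','s5.png');C=cloud(im);h=cv2.cvtColor(im['frame'],cv2.COLOR_RGB2HSV);x,y,z=C[...,0],C[...,1],C[...,2]
g=(h[...,0]>40)&(h[...,0]<85)&(h[...,1]>100)&(x>.33)&(x<.44)&(y>.31)&(y<.4)
print(g.sum(),np.round(np.nanpercentile(z[g],[50,90,98]),4))
P.go([378.5,351.2,72],P.R,'near'); P.go([378.5,351.2,60],P.R,'press')
E
```

```text
t 21.88 p [0.3793 0.35   0.1188] q [29.5 25.  89.8 -0.  65.1 -5.4] w -0.0 gf 0.0 ft [-0.  -0.5  0.6]
403 [0.0663 0.0684 0.0715]
near [0.14, 0.0, 4.68, 0.0, 0.0, 0.0]
press [0.01, 0.0, 1.2, 0.0, 0.0, 0.0]
```

View pics/s5.png

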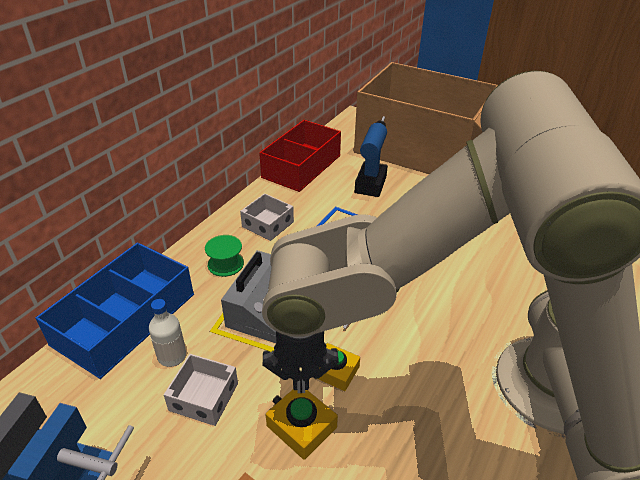

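Emit:
jog_arm(targets=[[0.1,0,1.5,0,0,0],[0.1,0,3,0,0,0],[0.1,0,4.2,0,0,0],[0.1,0,4.7,0,0,0],[0.1,0,4.9,0,0,0],[0.1,0,5.1,0,0,0],[0.1,0,5.3,0,0,0],[0.1,0,5.4,0,0,0]])

```text
time_s: 22.6
position: [0.3786, 0.3515, 0.0647]
tool_rot: [[-0.573, 0.819, 0.001], [0.819, 0.573, 0.0], [-0.0, 0.001, -1.0]]
ft_force: [-0.5, -1.1, 3.0]
grip_width: -0.0005
gripper_force: 1.3
```

Emit:
jog_arm(targets=[[0,0,0.1,0,0,0],[0,0,0.2,0,0,0],[0,0,0.3,0,0,0],[0,0,0.4,0,0,0],[0,0,0.4,0,0,0]])

```text
time_s: 23.02
position: [0.3786, 0.3516, 0.061]
tool_rot: [[-0.573, 0.819, 0.001], [0.819, 0.573, 0.0], [-0.001, 0.001, -1.0]]
ft_force: [0.2, -3.9, 10.2]
grip_width: 0.0002
gripper_force: 4.8
```

Emit:
jog_arm(targets=[[0,0,0.1,0,0,0],[0,0,0.1,0,0,0],[0,0,0.1,0,0,0],[0,0,0.1,0,0,0]])

```text
time_s: 23.35
position: [0.3787, 0.3516, 0.0608]
tool_rot: [[-0.573, 0.819, 0.002], [0.819, 0.573, 0.001], [-0.001, 0.002, -1.0]]
ft_force: [-3.1, -5.6, 19.3]
grip_width: 0.0
gripper_force: 9.6
```

Force climbs with no further travel, so the button is at its stop. Retreat and check.

Emit:
jog_arm(targets=[[0,0,-1,0,0,0],[0,0,-3,0,0,0],[0,0,-6,0,0,0],[0,0,-9,0,0,0],[0,0,-12,0,0,0],[0,0,-15,0,0,0],[0,0,-15,0,0,0],[0,0,-15,0,0,0]])

```text
time_s: 24.02
position: [0.3783, 0.352, 0.2101]
tool_rot: [[-0.574, 0.819, 0.002], [0.819, 0.574, 0.002], [0.0, 0.003, -1.0]]
ft_force: [0.3, -0.4, -0.9]
grip_width: 0.0002
gripper_force: 0.0
```

```bash
python3 - <<'E'
from plan import *
from enc import enc
P=Plan()
im=cap('top','top_z.png');C=cloud(im);enc(C)
x,y,z=C[...,0],C[...,1],C[...,2]
b=(x>.3)&(x<.46)&(y<-.23)&(y>-.39)
for nm,k in [('top',b&(z>.147)&(z<.17)),('rim',b&(z>.05)&(z<.06))]:
    q=C[k]; r=cv2.minAreaRect((q[:,:2]*1000).astype(np.float32)); print(nm,np.round(r[0],1),np.round(r[1],1),np.median(q[:,2]))
S=cloud(cap('side')); m=(S[...,0]>.365)&(S[...,0]<.392)&(S[...,1]>.338)&(S[...,1]<.365); print('btn',np.nanmedian(S[m][:,2]))
E
```

```text
t 24.02 p [0.3783 0.352  0.2101] q [29.8 19.4 81.8  0.  78.7 -5.2] w 0.0002 gf 0.0 ft [ 0.3 -0.4 -0.9]
bar 223 [646.  150.2] [14.  99.1] 10.83
top 1325 [633.7 148.4] [ 77.7 170.4] 10.69
enc 3873 [628.7 144.6] [193.4 176.1] 10.81
top [ 379.3 -316.5] [40.3 31.1] 0.15414929725993476
rim [ 380.3 -316.1] [72.7 64.2] 0.05541643770410831
btn 0.2548995086753922
```

View pics/top_z.png

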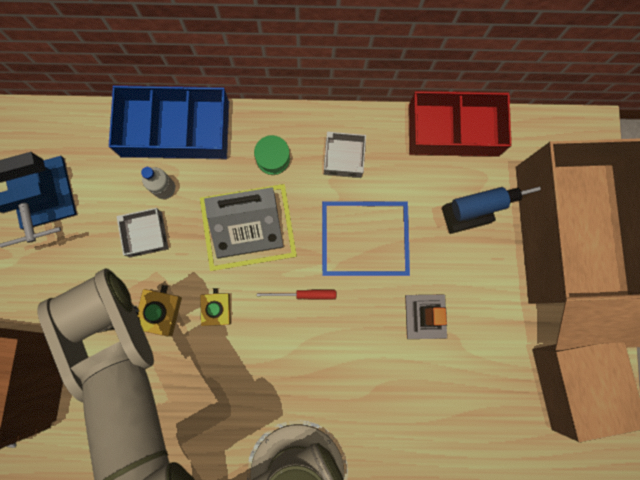

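The enclosure is centred in the yellow outline (around 245,223), the scanner is in its holster (430,317), and the other items have not moved. Handing in.

```bash
python3 -c "
from rig import env
print(env.close_job())"
```

```text
the job is handed in; nothing more can be done
None
```

I carried out every step and handed the job in at about 24 s on the robot's clock; the hand-in returned no verdict. By camera, the enclosure sat centred and square in the yellow outline, and the scanner (held about 10 cm off the label for two seconds) was back fully down in the holster. By the wrist force, the large green button was pressed to its stop and let go, and no loose item had visibly moved.

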